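# Run the paddle board out over the drainer bowl and hold it there

### The arm

A 6-joint arm with a two-finger parallel gripper is mounted at the origin on the work surface. World frame = base frame: x ahead of the robot, y to its left, z up, the work surface at z = 0. Lengths are in m, angles in rad, forces in N, time in s.
With the tool pointing down it reaches from about 0.425 to 0.95 m from the base axis. Payload 3.5 kg.
Tool frame: the origin (TCP) lies midway between the tips of the shut fingers; the grasp point (between the pads) lies 19 mm behind it; z points along the fingers, y is the line along which they close (so a half turn about z gives the same grasp; the last joint's range is limited). The gripper opens to 85 mm and grips with 20 to 120 N. Pads are 22 mm wide; open, the fingers measure 114 mm over their backs; the gripper's body (76 mm by 85 mm) begins 54 mm behind the grasp point. The pads swing forward as they close: fully open they stand 13 mm farther back than shut.
Start: joints at [1.002, 0.286, 1.577, -0, 1.279, -0.15], TCP at [0.274, 0.617, 0.231] pointing down, gripper open.
Joint ranges: [-2.77, 2.77], [-0.9, 2.22], [0.21, 2.48], [-1.53, 4.67], [0.24, 2.81], [-2.84, 2.84]. Speed limits (rad/s): [2.79, 2.79, 3.14, 3.14, 3.14, 3.14].

### API

Orientations are given as a unit quaternion [x, y, z, w].
In Python, from plant import ctrl gives the robot as it stands.
- The arm moves only by the tool send_rows, never from a script. Its argument "series" is a list that holds one entry, the list of rows, each a list of 7 numbers: the shift along the tool's x, y, z in cm, then the turn, a rotation vector about the tool's x, y, z in rad, then the opening, from -1 (shut) to 1 (fully open). In form: [[[x, y, z, rx, ry, rz, jaw], ...]]. A call has 1 to 10 rows; each row shifts and turns the commanded pose from where the row before left it, along the tool's axes as they then stand; what a row does not reach is not made up. A row lasts 1/8 s, in which the tool goes at most 62.5 mm and 10.7 degrees, less where a joint would pass 70% of its speed; a pose out of reach is approached as far as the arm can. A call is refused whole if a number of a shift passes 6.25 or a number of a turn 0.188, either way. A call with a gripper value outside its range is refused whole. The fingers move at their own pace and stop on an object; "force" is the grip in N (left out, the last holds). Time passes only in rows, so rows that do not move let the fingers close. It gives the time, the measured TCP pose, the force, the opening and the grip force at its end, in the units of the state.
- ctrl.get_state(): the state, without advancing time (a new reading comes with each control period).
- ctrl.read_camera(name): name is "scene" or "side" or "wrist"; returns a dict with "img" (384x512x3 uint8, red, green, blue), "fx", "fy", "cx", "cy" (pixels), "R" (3x3) and "t" (3): a world point X has camera coordinates R X + t; the wrist camera has in their place "hand_eye" (4x4, takes a point from camera to tool coordinates, whose origin is the TCP and whose axes are the flange's). Camera axes: x right, y down, z forward; pixel columns grow to the right and rows downward; lengths in m; the calibration is good to about 2 mm. A picture is of the moment at which its call begins: read the wrist's pose just before it. There is no depth.
- ctrl.sign_off(): hands the job in; it is judged then, once.
The state is a dict: "time": time; "qpos": joint angles; "dq": joint speeds; "joint_efforts": joint torques, N m; "eef_pos": TCP position; "tcp_rot": TCP orientation; "contact_force": force on the tool from outside, world axes, zero at the start; "wrist_torque": the same for the moment, N m; "opening": opening from 0.0 (shut) to 1.0 (fully open); "finger_force": force on a finger pad.
Only numpy, scipy, OpenCV 4.12 (cv2) and the standard library are available. Lean on these libraries where they do the work, as an engineer would, in place of code of your own. Each camera call takes 0.05 s, during which the arm holds its last target. There are 200 camera calls.

### The job

Get the wooden paddle board ready for scraping into the saucepan: while it still lies on the worktop, push its long edge snug against the tiled upstand at the back, then slide it along the upstand, flat and never lifted, out over the bowl with the drainer insert until its dark stripe lies right over the worktop's edge. So far out it would tip into the sink if let go, so do not let go: finish still holding it by the handle end, flat on the worktop against the upstand. Leave everything else in the sink and on the worktop where it is.

Things in the scene. Friction and masses are not known exactly. Their poses are not given: they have to be found in the camera images.
- counter: fixed sink run, grey worktop at z = 0 (y 0 to 780, x -500 to 0 mm). Origin: foot of the tiled upstand, in line with the worktop's edge over the bowl holding the insert. +x points to the back, square into the upstand's face (x = 0); +y left along it. The worktop's straight edge over that bowl is the line y = 0. White ceramic double sink at y < 0, rim 40 mm and floor 190 mm below the worktop
- upstand (a point): top edge of the white tiled upstand's flat, rigid, upright face, 70 mm above the worktop and 250 mm left of the counter's origin; the face runs the counter's whole length, a sill 92 mm high behind it. Fixed at the counter's left end: a kettle 210 mm high (x -100, y 695), a jar of spoons 290 mm high (x -430, y 700), a tiled end wall 250 mm high (y 780) with a toggle switch
- board: loose light-wood paddle board, 18 mm thick, 0.55 to 0.9 kg. Origin: underside, centre line, middle of the dark 14 mm stripe across it. +y runs to the handle (left), +x to the long edge facing the upstand. Blade x -100 to 100, y -200 to 90 mm; handle on to y = 200. Centre of mass y = -42. Starts with the stripe 145 to 200 mm left of the worktop's edge, turned up to 0.2 rad
- handle (a point): middle of the board's handle, 150 mm from the stripe on the board's +y, 9 mm above the underside. Its flat parallel sides, 36 mm apart (along the board's x), can be straddled from above; its end is 50 mm farther on. Dragging the board over the worktop takes 3 to 7 N, and more if the hand presses down on it
- insert: fixed white plastic drainer insert in the bowl, 340 (x) by 330 (y) mm, 68 mm high, origin under its centre, inner floor 18 mm above it; all of it is over 100 mm below the worktop. Behind the sink, on the sill, stand a fixed mixer tap (counter x 60, y -395 mm, top 250 mm above the worktop, spout turned over the other bowl) and a red radio (x 90, y -200, top 162)
- saucepan: loose steel saucepan standing in the insert, 160 mm across, 85 mm high, with a straight handle along its -x (towards the robot) reaching 207 mm from its axis and 99 mm up; origin under its centre. Its top is some 70 mm below the worktop's level
- ramekin_a: glass ramekin in the insert, 78 mm across, 45 mm high, origin under its centre
- ramekin_b: second glass ramekin, same size, origin under its centre
- red_lid: red silicone lid lying in the insert, 110 mm across, 26 mm high with its knob, origin under its centre
- soap_dish: blue plastic soap dish with a clear hinged flap, 85 (x) by 125 (y) mm, about 65 mm high with the flap's knob, on the worktop to the left of the board; origin under its centre
- washing_up: green washing-up bottle, 60 mm across, 200 mm high, on the worktop at the back, left of the board; origin under its centre

How it is judged:
On the way, in this order (a step that is already met when the one before it is completed fails the run):
1. the board is pushed up against the upstand, its long edge within 4 mm of it and square to 1.7 degrees, while it still lies on the worktop with the stripe more than 60 mm from the worktop's edge (x of board in the frame of counter above -0.104 m and angle between the y axis of board and the y axis of counter, either way round below 0.03 rad and y of board in the frame of counter above 0.06 m and angle between board's own z axis and vertical below 0.03 rad), for 0.2 s.
2. the stripe lies over the worktop's edge, the board still along the upstand and held (y of board in the frame of counter between -0.007 and 0.007 m and x of board in the frame of counter above -0.106 m and contact force between the fingers and board above 1 N), for 0.2 s.
At the end, for the whole second after the job is handed in: Board still held (finger force over 1 N) and at rest; worktop's edge under the stripe (7 mm either way); long edge within 6 mm of the upstand, square to 2 degrees; flat to 2 degrees, within 5 mm of worktop level and resting on it, clear of saucepan and insert (all of step 2 and angle between the y axis of board and the y axis of counter, either way round below 0.035 rad and angle between board's own z axis and vertical below 0.035 rad and z of board in the frame of counter between -0.005 and 0.005 m and contact force between board and counter above 0.5 N and contact force between board and saucepan below 0.1 N and contact force between board and insert below 0.1 N and linear speed of board below 0.01 m/s); the arm keeps its last pose, push and grip.
It fails at once if the board tips by more than 7 degrees (angle between board's own z axis and vertical above 0.12 rad).
It fails at once if the board is lifted more than 20 mm off the worktop (height (world z) of board above 0.02 m).
It fails at once if something in the sink or on the worktop is moved by more than 15 mm (distance of any of saucepan, ramekin_a, ramekin_b, red_lid, soap_dish, washing_up from where it was at the start of the episode above 0.015 m).
It also fails if it takes over 45 s, if anything falls off the work surface, if the arm or the gripper's body presses on something with over 40 N, if the wrist force passes 120 N, or if a joint passes its speed limit or range.

## Working session

There is one attempt and no reset: what is moved stays moved. The work goes in short steps, Python scripts to look and compute and a tool call to move; the robot and the scene stay as the last step left them, time stands still between calls to the robot, and variables do not carry over. Pictures are saved under pics/ and viewed, at most 10 in all, crops included, and the job is handed in when it is done.

Besides the shell and the picture viewer there is one more tool, called after "Emit:" as name(argument=value, ...) on one line, values as JSON. send_rows: Moves the arm, as the interface text tells. Its arguments: {"type":"object","properties":{"series":{"type":"array"},"force":{"type":"number"}},"required":["series"]}

```bash
mkdir -p pics; ls; python3 - <<'E'
from plant import ctrl
import cv2,json,numpy as np
s=ctrl.get_state();print({k:np.round(v,3).tolist() for k,v in s.items()})
for n in ["scene","side"]:
    c=ctrl.read_camera(n);cv2.imwrite(f"pics/{n}0.png",c["img"][:,:,::-1])
    print(n,c["fx"],c["fy"],c["cx"],c["cy"],np.round(c["R"],4).tolist(),np.round(c["t"],4).tolist())
E
```

```text
pics
{'time': 0.0, 'qpos': [1.002, 0.287, 1.578, -0.0, 1.279, -0.15], 'dq': [0.001, 0.002, -0.0, -0.001, -0.001, 0.001], 'joint_efforts': [-0.0, -40.598, -29.263, -0.0, 0.006, 0.0], 'eef_pos': [0.274, 0.616, 0.23], 'tcp_rot': [0.208, 0.978, -0.001, -0.0], 'contact_force': [0.146, 0.278, -0.438], 'wrist_torque': [-0.001, 0.027, 0.012], 'finger_force': 0.0, 'opening': 1.003}
scene 370.0747751890989 370.0747751890989 255.9143835068931 193.30873674692106 [[0.6072, 0.7946, 0.0018], [0.6104, -0.4649, -0.6413], [-0.5087, 0.3905, -0.7673]] [-0.4179, -0.296, 1.5211]
side 380.0204705499376 380.0204705499376 254.7796983758791 190.60049454855738 [[0.9321, -0.3619, 0.0178], [-0.1925, -0.5361, -0.8219], [0.307, 0.7626, -0.5694]] [-0.4911, 0.1264, 0.8692]
```

View pics/scene0.png

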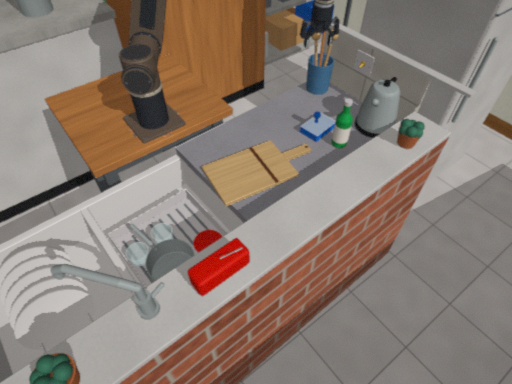

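View pics/side0.png

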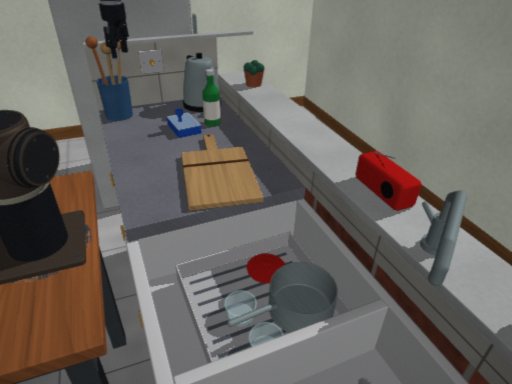

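```bash
python3 - <<'E'
import cv2
a=cv2.imread("pics/side0.png")[60:260,90:320];cv2.imwrite("pics/c1.png",cv2.resize(a,None,fx=3,fy=3,interpolation=cv2.INTER_CUBIC)[:600])
a=cv2.imread("pics/scene0.png")[80:230,165:365];cv2.imwrite("pics/c2.png",cv2.resize(a,None,fx=4,fy=4,interpolation=cv2.INTER_CUBIC))
E
```

```text
(no output)
```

View pics/c1.png

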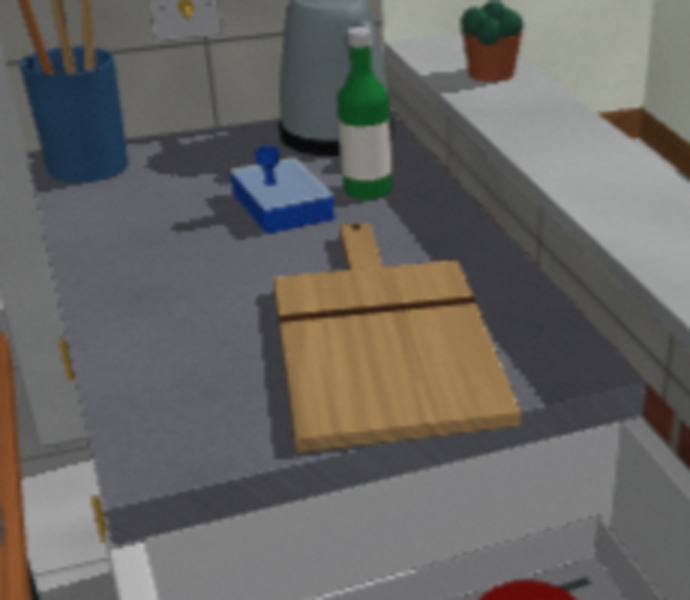

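View pics/c2.png

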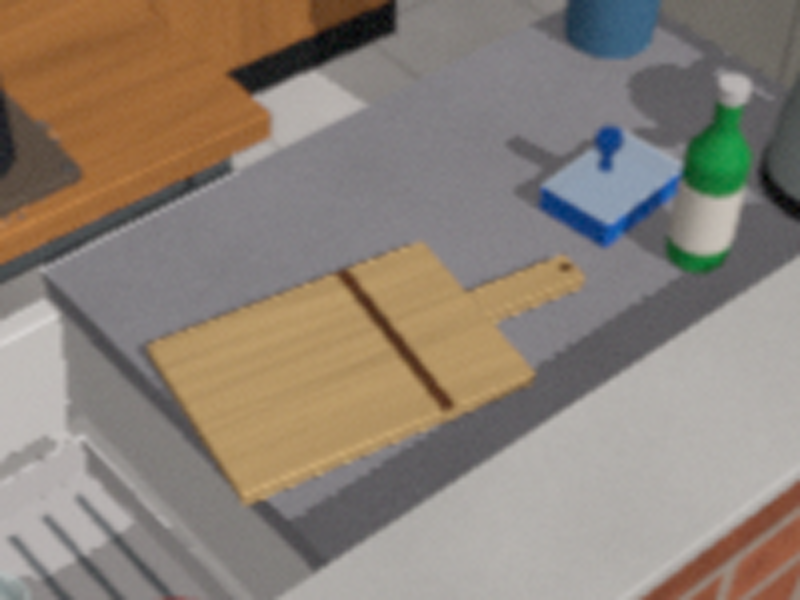

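```bash
cat > h.py <<'E'
import numpy as np, json
cal={"scene":(370.075,255.914,193.309,[[0.6072,0.7946,0.0018],[0.6104,-0.4649,-0.6413],[-0.5087,0.3905,-0.7673]],[-0.4179,-0.296,1.5211]),
"side":(380.02,254.78,190.60,[[0.9321,-0.3619,0.0178],[-0.1925,-0.5361,-0.8219],[0.307,0.7626,-0.5694]],[-0.4911,0.1264,0.8692])}
def ray(n,p):
    f,cx,cy,R,t=cal[n];R=np.array(R);o=-R.T@t
    return o,R.T@[(p[0]-cx)/f,(p[1]-cy)/f,1]
def onz(n,p,z):
    o,d=ray(n,p);return o+d*(z-o[2])/d[2]
def tri(p,q):
    (o,d),(o2,e)=ray("scene",p),ray("side",q)
    s=np.linalg.lstsq(np.c_[d,-e],o2-o,rcond=None)[0];a,b=o+d*s[0],o2+e*s[1]
    return (a+b)/2,np.linalg.norm(a-b)
c1=lambda u,v:((u+.5)/3-.5+90,(v+.5)/3-.5+60)
c2=lambda u,v:((u+.5)/4-.5+165,(v+.5)/4-.5+80)
E
python3 - <<'E'
from h import *
np.set_printoptions(precision=4,suppress=True)
print("corner",tri(c2(47,272),c1(105,513)))
B={"Lf":((425,243),(277,281)),"Lb":((533,377),(460,263)),"Rb":((247,494),(519,413)),"Rf":((150,346),(298,440)),
"sf":((344,274),(281,316)),"sb":((448,408),(474,299)),"hole":((566,266),(356,228))}
for k,(p,q) in B.items(): print(k,tri(c2(*p),c1(*q)),onz("scene",c2(*p),.018),onz("side",c1(*q),.018))
e=[onz("side",c1(*p),0) for p in [(107,512),(380,448),(640,387)]];print("edge side",e)
e2=[onz("scene",c2(*p),0) for p in [(47,272),(318,562)]];print("edge scene",e2)
f=[onz("side",c1(*p),0) for p in [(643,383),(520,270),(400,158)]];print("foot",f)
t=[onz("side",c1(*p),.07) for p in [(690,338),(540,205),(390,72)]];print("top",t)
for k,p,q in [("soap",(610,240),(268,228)),]: print(k,tri(c2(*p),c1(*q)))
print("bottle",onz("scene",c2(698,262),0),onz("side",c1(367,195),0))
E
```

```text
corner (array([ 0.1853, -0.0027, -0.0072]), np.float64(0.0006681835952677135))
Lf (array([0.393 , 0.2981, 0.0129]), np.float64(0.0024778171524999144)) [0.396  0.2956 0.018 ] [0.3918 0.2866 0.018 ]
Lb (array([0.5882, 0.264 , 0.0154]), np.float64(0.0011881569712221729)) [0.5905 0.2615 0.018 ] [0.5865 0.2604 0.018 ]
Rb (array([ 0.5438, -0.0132,  0.0137]), np.float64(0.0013238824306459453)) [ 0.5461 -0.0143  0.018 ] [ 0.5415 -0.0196  0.018 ]
Rf (array([0.3499, 0.0138, 0.014 ]), np.float64(0.0009027484173543212)) [0.353  0.0124 0.018 ] [0.3491 0.0078 0.018 ]
sf (array([0.3808, 0.2102, 0.0181]), np.float64(0.005115628025312836)) [0.3835 0.2078 0.018 ] [0.3802 0.2148 0.018 ]
sb (array([0.5731, 0.1787, 0.0192]), np.float64(0.002046401042831606)) [0.5733 0.1784 0.018 ] [0.5738 0.1823 0.018 ]
hole (array([0.5028, 0.3806, 0.0179]), np.float64(0.001890400602052121)) [0.5019 0.3816 0.018 ] [0.5029 0.3787 0.018 ]
edge side [array([ 0.1871, -0.0106,  0.    ]), array([ 0.4175, -0.0039,  0.    ]), array([0.6753, 0.0036, 0.    ])]
edge scene [array([ 0.1932, -0.0059,  0.    ]), array([ 0.6268, -0.0011,  0.    ])]
foot [array([0.6811, 0.0086, 0.    ]), array([0.6551, 0.2546, 0.    ]), array([0.6217, 0.5936, 0.    ])]
top [array([ 0.7003, -0.0315,  0.07  ]), array([0.6807, 0.2652, 0.07  ]), array([0.6504, 0.7253, 0.07  ])]
soap (array([ 0.4345,  0.5165, -0.0496]), np.float64(0.03134634949244992))
bottle [0.5618 0.5017 0.    ] [0.5489 0.4972 0.    ]
```

```bash
cat > lines.py <<'E'
from h import *; import cv2
np.set_printoptions(precision=4,suppress=True)
def half(prof):  # strongest step, subpixel centroid of gradient
    g=np.abs(np.diff(prof));i=int(g.argmax());a,b=max(i-2,0),min(i+3,len(g))
    return (np.arange(a,b)*g[a:b]).sum()/g[a:b].sum()+.5
S=cv2.cvtColor(cv2.imread("pics/side0.png"),cv2.COLOR_BGR2GRAY).astype(float)
C=cv2.cvtColor(cv2.imread("pics/scene0.png"),cv2.COLOR_BGR2GRAY).astype(float)
def wfit(n,px,z):
    w=np.array([onz(n,p,z)[:2] for p in px]);vx,vy,x0,y0=cv2.fitLine(w.astype(np.float32),cv2.DIST_HUBER,0,.001,.001).ravel()
    r=(w-[x0,y0])@[-vy,vx];print(n,"dir",vx,vy,"pt",x0,y0,"rms",r.std(),len(w));return vx,vy,x0,y0
# foot: per row, within +-7 px around guess line
def alongrow(I,p,q,rows,h=7):
    o=[]
    for v in rows:
        u=p[0]+(v-p[1])*(q[0]-p[0])/(q[1]-p[1]);a=int(u)-h
        o.append((a+half(I[v,a:a+2*h+1]),v))
    return o
def alongcol(I,p,q,cols,h=4):
    o=[]
    for u in cols:
        v=p[1]+(u-p[0])*(q[1]-p[1])/(q[0]-p[0]);a=int(round(v))-h
        o.append((u,a+half(I[a:a+2*h+1,u])))
    return o
E
python3 - <<'E'
from lines import *
print(S[150,255:295:1].astype(int));print(S[120,225:265].astype(int)); print(S[200:216,200].astype(int)); print(S[222:240,140].astype(int))
F=alongrow(S,c1(643,383),c1(400,158),range(115,185),9)
print(np.round(F[::8],1).tolist());wfit("side",F,0)
E1=alongcol(S,c1(107,512),c1(640,387),range(130,300));print(np.round(E1[::20],1).tolist());wfit("side",E1,0)
E2=alongcol(C,c2(47,272),c2(318,562),range(178,243),5);print(np.round(E2[::8],1).tolist());wfit("scene",E2,0)
E
```

```text
[60 62 60 61 60 59 61 60 61 60 61 61 60 60 60 64 74 77 78 76 77 77 75 70
 65 69 75 80 80 80 81 80 82 80 81 81 84 82 79 79]
[61 62 61 61 61 59 59 60 59 60 60 59 59 60 61 60 60 62 72 78 80 80 77 74
 69 67 72 72 74 76 75 76 78 79 78 83 85 84 84 84]
[120 121 123 124 120 100  93  91  85  68  67  93  79  70  69  70]
[ 97  99  98  95  81  71  67  69  68  68  66  67  67  66  66  70  87 128]
[[219.8, 115.0], [230.1, 123.0], [240.2, 131.0], [259.2, 139.0], [268.2, 147.0], [275.5, 155.0], [283.6, 163.0], [289.8, 171.0], [298.6, 179.0]]
side dir 0.15171069 -0.98842496 pt 0.6582418 0.29050317 rms 0.013660821348580255 70
[[130.0, 228.9], [150.0, 223.6], [170.0, 218.9], [190.0, 212.0], [210.0, 207.8], [230.0, 205.5], [250.0, 198.6], [270.0, 194.9], [290.0, 190.2]]
side dir 0.99923456 0.03911896 pt 0.498188 0.004672728 rms 0.0035180314374312783 170
[[178.0, 145.1], [186.0, 158.2], [194.0, 166.5], [202.0, 172.0], [210.0, 180.3], [218.0, 193.0], [226.0, 203.7], [234.0, 207.1], [242.0, 221.5]]
scene dir 0.99999595 0.002853365 pt 0.4289662 -0.004021453 rms 0.005446272029160072 65
```

```bash
python3 - <<'E'
from lines import *
def ransac(n,px,z,tol=.0025):
    w=np.array([onz(n,p,z)[:2] for p in px]);best=None;r=np.random.default_rng(0)
    for _ in range(500):
        a,b=w[r.choice(len(w),2,False)];d=b-a;L=np.linalg.norm(d)
        if L<.05: continue
        m=abs((w-a)@[-d[1],d[0]])/L<tol
        if best is None or m.sum()>best.sum(): best=m
    return wfit(n,[p for p,m in zip(px,best) if m],z)
F=[]
for v in range(108,186):
    u0=242.8+(v-120)*27.6/30;a=int(u0)-10;r=S[v,a:a+20];k=np.where((r[1:]>=68.5)&(r[:-1]<68.5))[0]
    if len(k): i=k[0];F.append((a+i+(68.5-r[i])/(r[i+1]-r[i]),v))
print(np.round(F[::8],1).tolist());L=ransac("side",F,0)
ransac("side",alongcol(S,c1(107,512),c1(640,387),list(range(127,175))+list(range(265,302)),3),0)
print([C[150+k,170:195].astype(int).tolist() for k in (0,20)],C[190:215,225].astype(int))
# top edge of upstand, side
print(S[150,275:320].astype(int))
E
```

```text
[[230.9, 108.0], [239.7, 116.0], [246.1, 124.0], [254.4, 132.0], [261.4, 140.0], [269.6, 148.0], [276.5, 156.0], [284.2, 164.0], [291.3, 172.0], [298.8, 180.0]]
side dir 0.029519279 -0.99956423 pt 0.6776994 0.27302712 rms 0.001096134087224073 75
side dir 0.9993577 0.035835642 pt 0.4029274 -5.3131116e-05 rms 0.0009151868829815086 83
[[132, 134, 135, 134, 135, 122, 101, 92, 113, 125, 128, 129, 129, 126, 128, 126, 127, 128, 129, 127, 128, 125, 126, 126, 125], [186, 189, 189, 189, 190, 188, 188, 188, 188, 187, 183, 160, 133, 129, 126, 126, 126, 127, 126, 126, 125, 121, 102, 87, 78]] [153 155 154 148 149 153 153 155 153 152 149 148 147 142 125 129 131 128
 126 125 126 126 123 126 122]
[ 77  77  75  70  65  69  75  80  80  80  81  80  82  80  81  81  84  82
  79  79  79  80  84  92 113 143 153 157 157 157 159 157 159 159 158 159
 159 159 159 161 161 160 160 160 161]
```

```bash
cat > go.py <<'E'
import sys,numpy as np
from plant import ctrl
from scipy.spatial.transform import Rotation as R
def rem(x,y,z,yaw):  # yaw: angle of tool y axis in world; prints shift (cm, tool axes now) and turn
    s=ctrl.get_state();r=R.from_quat(s["tcp_rot"])
    w=R.from_matrix(np.c_[[np.sin(yaw),-np.cos(yaw),0],[np.cos(yaw),np.sin(yaw),0],[0,0,-1]]) 
    d=r.inv().apply(np.array([x,y,z])-s["eef_pos"])*100
    print("t",round(s["time"],2),"pos",np.round(s["eef_pos"],4),"shift cm",np.round(d,2),"turn",np.round((r.inv()*w).as_rotvec(),3),"F",np.round(s["contact_force"],1),"ff",round(s["finger_force"],1))
if __name__=="__main__": rem(*map(float,sys.argv[1:]))
E
python3 go.py .5005 .343 .23 -.154; python3 - <<'E'
from h import *
import numpy as np
M=np.array([[.9995,.0325],[-.0325,.9995]])
for p in [(540,205),(605,243),(682,190)]: print("soap",onz("scene",c2(*p),0)[:2])
for p in [(268,230),(333,217),(234,190)]: print("soap side",onz("side",c1(*p),0)[:2])
E
```

```text
soap [0.40669302 0.43586315]
soap [0.48745159 0.44884515]
soap [0.47656548 0.56577528]
soap side [0.41343515 0.44249491]
soap side [0.49357863 0.45103363]
soap side [0.39664224 0.56509934]Traceback (most recent call last):
  File "go.py", line 9, in <module>
    if __name__=="__main__": rem(*map(float,sys.argv[1:]))
                             ~~~^^^^^^^^^^^^^^^^^^^^^^^^^^
  File "go.py", line 6, in rem
    w=R.from_matrix(np.c_[[np.sin(yaw),-np.cos(yaw),0],[np.cos(yaw),np.sin(yaw),0],[0,0,-1]])
  File "scipy/spatial/transform/_rotation.pyx", line 1143, in scipy.spatial.transform._rotation.Rotation.from_matrix
ValueError: Non-positive determinant (left-handed or null coordinate frame) in rotation matrix 0: [[-0.15339201  0.98816542  0.        ]
 [-0.98816542 -0.15339201  0.        ]
 [ 0.          0.         -1.        ]].
```

Emit:
send_rows(series=[[[-3.98, -1.98, 0, 0, 0, 0, 1], [-3.98, -1.98, 0, 0, 0, 0, 1], [-3.98, -1.98, 0, 0, 0, 0, 1], [-3.98, -1.98, 0, 0, 0, 0, 1], [-3.98, -1.98, 0, 0, 0, 0, 1], [-3.98, -1.98, 0, 0, 0, 0, 1], [-3.98, -1.98, 0, 0, 0, 0, 1], [-3.98, -1.98, 0, 0, 0, 0, 1], [0, 0, 0, 0, 0, 0.15, 1], [0, 0, 0, 0, 0, 0.15, 1]]])

```text
time: 1.35
eef_pos: [0.5011, 0.3415, 0.2306]
tcp_rot: [0.355, 0.935, -0.0, -0.001]
contact_force: [0.3, -0.4, -0.2]
opening: 1.0
finger_force: 0.0
```

Emit:
send_rows(series=[[[0, 0, 0, 0, 0, 0.167, 1], [0, 0, 0, 0, 0, 0.167, 1], [0, 0, 0, 0, 0, 0.167, 1], [0, 0, 0, 0, 0, 0.167, 1], [0, 0, 0, 0, 0, 0.167, 1], [0, 0, 0, 0, 0, 0.167, 1], [0, 0, 0, 0, 0, 0, 1]]])

```text
time: 2.22
eef_pos: [0.5006, 0.3423, 0.2307]
tcp_rot: [0.757, 0.653, -0.001, -0.0]
contact_force: [0.7, 0.2, -0.0]
opening: 0.997
finger_force: 0.0
```

```bash
sed -i 's/\[np.sin(yaw),-np.cos(yaw),0\]/[-np.sin(yaw),np.cos(yaw),0]/' go.py; python3 go.py .5005 .343 .2 -.154; python3 - <<'E'
from plant import ctrl
import cv2,numpy as np
c=ctrl.read_camera("wrist");cv2.imwrite("pics/w1.png",c["img"][:,:,::-1]);print(c["fx"],c["cx"],c["cy"],np.round(c["hand_eye"],4).tolist())
E
```

```text
t 2.23 pos [0.5006 0.3423 0.2307] shift cm [ 0.07 -0.02  3.07] turn [-0.001  0.001  0.006] F [ 0.7  0.2 -0. ] ff 0.0
271.3733172626243 255.83899416913312 188.67068786191376 [[0.0, -0.9576, -0.2881, 0.0731], [1.0, -0.0, 0.0001, -0.0011], [-0.0001, -0.2881, 0.9576, -0.1431], [0.0, 0.0, 0.0, 1.0]]
```

View pics/w1.png

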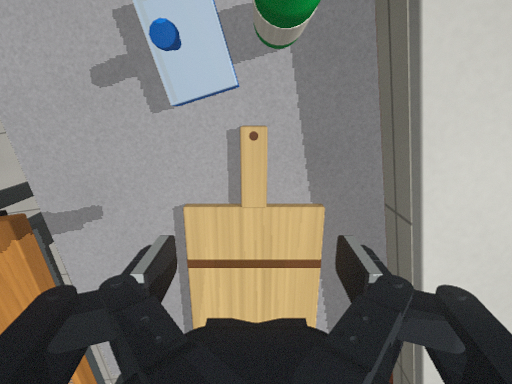

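```bash
cat > wr.py <<'E'
import numpy as np,cv2
from plant import ctrl
from scipy.spatial.transform import Rotation as R
np.set_printoptions(precision=4,suppress=True)
def look():
    s=ctrl.get_state();c=ctrl.read_camera("wrist");return s,c
def W(s,c,p,z):
    H=np.array(c["hand_eye"]);r=R.from_quat(s["tcp_rot"])
    d=r.apply(H[:3,:3]@[(p[0]-c["cx"])/c["fx"],(p[1]-c["cy"])/c["fy"],1]);o=r.apply(H[:3,3])+s["eef_pos"]
    return (o+d*(z-o[2])/d[2])[:2]
E
python3 - <<'E'
from wr import *
s,c=look();I=c["img"];hsv=cv2.cvtColor(I,cv2.COLOR_RGB2HSV)
m=cv2.inRange(hsv,(8,60,90),(30,255,255));
def rows(a,b,u0,u1):
    o=[]
    for v in range(a,b):
        k=np.where(m[v,u0:u1])[0]; o.append((v,u0+k[0]-.5,u0+k[-1]+.5))
    return o
def fit(pts):
    w=np.array(pts,np.float32);vx,vy,x,y=cv2.fitLine(w,cv2.DIST_HUBER,0,.001,.001).ravel()
    return np.array([x,y]),np.arctan2(-vx*np.sign(vy),abs(vy)) # yaw
for nm,r in [("handle",rows(135,200,200,310)),("blade",rows(212,256,160,340))]:
    l=fit([W(s,c,(a,v),.018) for v,a,b in r]);q=fit([W(s,c,(b,v),.018) for v,a,b in r]);print(nm,l,q)
col=np.where(m[:,255])[0];col=col[col>100];print("tip",W(s,c,(255,col[0]-.5),.018),"sh",W(s,c,(230,np.where(m[:,230])[0].min()-.5),.018))
st=cv2.inRange(hsv,(0,60,20),(15,255,110));k=np.argwhere(st[255:275,190:320]);print("stripe",W(s,c,(190+k[:,1].mean(),255+k[:,0].mean()),.018),len(k))
G=cv2.cvtColor(I,cv2.COLOR_RGB2GRAY).astype(int);print(G[20,365:400],G[200,370:400])
E
```

```text
handle (array([0.4767, 0.3338], dtype=float32), np.float32(-0.14220245)) (array([0.5124, 0.3324], dtype=float32), np.float32(-0.13578184))
blade (array([0.3809, 0.246 ], dtype=float32), np.float32(-0.15298614)) (array([0.5797, 0.2277], dtype=float32), np.float32(-0.14810687))
tip [0.5058 0.3926] sh [0.4557 0.2928]
stripe [0.4723 0.1933] 632
[114 113 115 113 115 117 116 111 111 108  91  92  93  96  96  98 100 100
  98  97  97 101 101  81  63  90  98  99 101  97 100  97  98  99  98] [118 120 121 117 115 118 117 116 118 115 122 123 123 123 106  94 103 102
 102 100 103 102 100 103  89  75  90 102 102 102]
```

```bash
python3 - <<'E'
from wr import *
s,c=look()
for v,u in [(20,374.5),(200,384)]: print(W(s,c,(u,v),0))
E
python3 go.py .4975 .342 .03 -.145
```

```text
[0.6673 0.4936]
[0.6759 0.2591]
t 2.38 pos [0.5008 0.3424 0.231 ] shift cm [-0.08 -0.31 20.1 ] turn [-0.     0.    -0.003] F [-0.3 -0.6  0. ] ff 0.0
```

Emit:
send_rows(series=[[[0, -0.3, 4, 0, 0, -0.01, 1], [0, 0, 4, 0, 0, 0, 1], [0, 0, 4, 0, 0, 0, 1], [0, 0, 4, 0, 0, 0, 1], [0, 0, 2.5, 0, 0, 0, 1], [0, 0, 1.5, 0, 0, 0, 1], [0, 0, 0, 0, 0, 0, 1], [0, 0, 0, 0, 0, 0, 1]]])

```text
time: 3.38
eef_pos: [0.499, 0.3434, 0.0327]
tcp_rot: [0.755, 0.656, 0.001, 0.0]
contact_force: [0.4, -0.1, 0.2]
opening: 1.001
finger_force: 0.0
```

```bash
python3 go.py .4975 .342 .002 -.145
```

```text
t 3.38 pos [0.499  0.3434 0.0327] shift cm [-0.16 -0.13  3.07] turn [ 0.002 -0.001  0.005] F [ 0.4 -0.1  0.2] ff 0.0
```

Emit:
send_rows(series=[[[-0.15, -0.1, 1.5, 0, 0, 0, 1], [0, 0, 1, 0, 0, 0, 1], [0, 0, 0.5, 0, 0, 0, 1], [0, 0, 0, 0, 0, 0, 1], [0, 0, 0, 0, 0, 0, 0]]], force=50)

```text
time: 4.0
eef_pos: [0.497, 0.3417, 0.0015]
tcp_rot: [0.755, 0.656, 0.0, 0.0]
contact_force: [-0.8, 0.4, -0.1]
opening: 0.813
finger_force: 0.0
```

Emit:
send_rows(series=[[[0, 0, 0, 0, 0, 0, -1], [0, 0, 0, 0, 0, 0, -1], [0, 0, 0, 0, 0, 0, -1], [0, 0, 0, 0, 0, 0, -1], [0, 0, 0, 0, 0, 0, -1], [0, 0, 0, 0, 0, 0, -1]]], force=50)

```text
time: 4.75
eef_pos: [0.4971, 0.3418, 0.0019]
tcp_rot: [0.755, 0.656, 0.0, 0.0]
contact_force: [-1.5, -0.1, 5.0]
opening: 0.408
finger_force: 52.6
```

Emit:
send_rows(series=[[[0.05, 0.6, 0, 0, 0, -0.02, -1], [0.05, 0.8, 0, 0, 0, -0.023, -1], [0.05, 0.8, 0, 0, 0, -0.023, -1], [0.05, 0.8, 0, 0, 0, -0.023, -1], [0.05, 0.8, 0, 0, 0, -0.023, -1], [0.05, 0.8, 0, 0, 0, -0.023, -1], [0, 0.8, 0, 0, 0, -0.023, -1], [0, 0.8, 0, 0, 0, -0.02, -1], [0, 0, 0, 0, 0, 0, -1]]])

```text
time: 5.88
eef_pos: [0.5586, 0.3412, 0.0018]
tcp_rot: [0.694, 0.72, -0.0, -0.001]
contact_force: [-1.5, 0.6, 6.1]
opening: 0.404
finger_force: 53.2
```

```bash
python3 go.py .574 .342 .002 .034; python3 - <<'E'
from plant import ctrl
import cv2
o=[]
c=ctrl.read_camera("side")["img"];a=c[80:240,130:330];w=ctrl.read_camera("wrist")["img"]
b=cv2.resize(a,(480,384));cv2.imwrite("pics/m1.png",cv2.hconcat([b,cv2.resize(w,(320,240),interpolation=cv2.INTER_AREA).copy() if 0 else cv2.resize(w,(320,384))])[:,:,::-1])
E
```

```text
t 5.88 pos [0.5586 0.3412 0.0018] shift cm [ 0.02  1.54 -0.02] turn [-0.002 -0.001  0.002] F [-1.5  0.6  6.1] ff 53.2
```

View pics/m1.png

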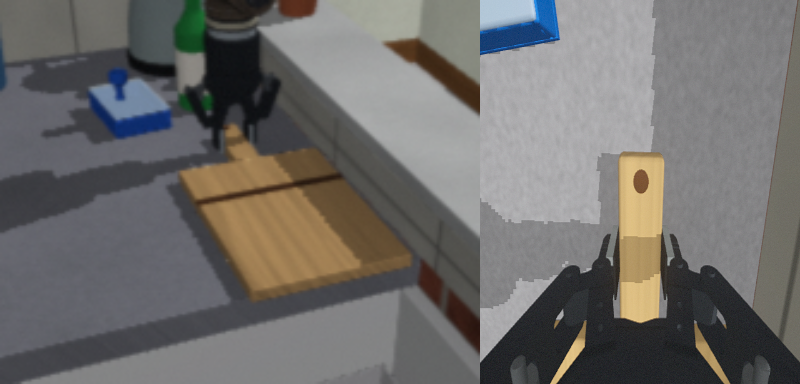

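The board is held and has turned nearly square, with a small gap left to the upstand. Next I push gently.

Emit:
send_rows(series=[[[0, 0.4, 0, 0, 0, 0, -1], [0, 0.4, 0, 0, 0, 0, -1], [0, 0.3, 0, 0, 0, 0, -1], [0, 0.2, 0, 0, 0, 0, -1], [0, 0.1, 0, 0, 0, 0, -1], [0, 0, 0, 0, 0, 0, -1]]])

```text
time: 6.72
eef_pos: [0.5703, 0.3419, 0.0019]
tcp_rot: [0.695, 0.719, -0.002, -0.003]
contact_force: [-9.5, -0.9, 10.7]
opening: 0.408
finger_force: 54.8
```

```bash
python3 go.py .574 .342 .002 .034
```

```text
t 6.72 pos [0.5703 0.3419 0.0019] shift cm [ 0.    0.37 -0.02] turn [-0.007 -0.001 -0.001] F [-9.5 -0.9 10.7] ff 54.8
```

Emit:
send_rows(series=[[[0, 0.15, -0.03, 0, 0, 0, -1], [0, 0.1, -0.03, 0, 0, 0, -1], [0, 0, 0, 0, 0, 0, -1], [0, 0, 0, 0, 0, 0, -1]]])

```text
time: 7.22
eef_pos: [0.5728, 0.3419, 0.0019]
tcp_rot: [0.695, 0.719, -0.002, -0.003]
contact_force: [-8.2, -0.8, 8.1]
opening: 0.405
finger_force: 54.2
```

```bash
python3 go.py .574 .342 .002 .034; python3 - <<'E'
from lines import *
from plant import ctrl
I=ctrl.read_camera("side")["img"];cv2.imwrite("pics/s2.png",cv2.resize(I[110:230,170:340],None,fx=4.5,fy=4.5,interpolation=cv2.INTER_CUBIC)[:600,:,::-1])
E
```

```text
t 7.22 pos [0.5728 0.3419 0.0019] shift cm [ 0.01  0.12 -0.01] turn [-0.006 -0.001 -0.   ] F [-8.2 -0.8  8.1] ff 54.2
```

View pics/s2.png

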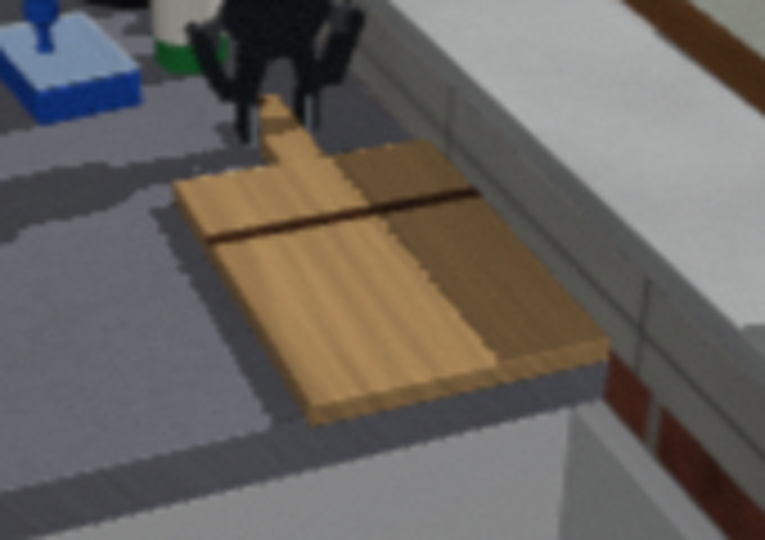

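Nearly at the upstand. The hand moved 2.5 mm freely, so I keep pushing until the force climbs.

Emit:
send_rows(series=[[[0, 0.15, 0, 0, 0, 0, -1], [0, 0.15, 0, 0, 0, 0, -1], [0, 0.1, 0, 0, 0, 0, -1], [0, 0, 0, 0, 0, 0, -1]]])

```text
time: 7.78
eef_pos: [0.5755, 0.3419, 0.0018]
tcp_rot: [0.695, 0.719, -0.004, -0.003]
contact_force: [-11.8, -1.4, 9.4]
opening: 0.412
finger_force: 54.7
```

Emit:
send_rows(series=[[[0, 0.1, 0, 0, 0, 0, -1], [0, 0.1, 0, 0, 0, 0, -1], [0, 0, 0, 0, 0, 0, -1]]])

```text
time: 8.15
eef_pos: [0.5756, 0.342, 0.0018]
tcp_rot: [0.695, 0.719, -0.006, -0.005]
contact_force: [-18.1, -2.7, 16.1]
opening: 0.407
finger_force: 55.6
```

```bash
cat > bd.py <<'E'
from lines import *
from plant import ctrl
def board():
    for n in ("side","scene"):
        I=ctrl.read_camera(n)["img"];hsv=cv2.cvtColor(I,cv2.COLOR_RGB2HSV)
        m=cv2.inRange(hsv,(8,75,40),(28,255,255)); roi=np.zeros_like(m)
        if n=="side": roi[120:260,150:330]=255
        else: roi[115:260,170:345]=255
        m&=roi;m=cv2.morphologyEx(m,cv2.MORPH_CLOSE,np.ones((7,7)))
        k,l,st,_=cv2.connectedComponentsWithStats(m);i=1+st[1:,4].argmax();m=(l==i).astype(np.uint8)
        m=cv2.morphologyEx(m,cv2.MORPH_OPEN,np.ones((15,15)))
        ct=max(cv2.findContours(m,cv2.RETR_EXTERNAL,cv2.CHAIN_APPROX_NONE)[0],key=cv2.contourArea)
        w=np.array([onz(n,p,.018)[:2] for p in ct[:,0].astype(float)],np.float32)
        print(n,"rect",cv2.minAreaRect(w),"tip",w.mean(0))
        # stripe: dark brown pixels inside blade
        d=(cv2.erode(m,np.ones((3,3)))>0); g=hsv[:,:,2].astype(float); bh=cv2.morphologyEx(hsv[:,:,2],cv2.MORPH_BLACKHAT,np.ones((9,9)))
        p=np.argwhere((bh>30)&d)[:,::-1]; ws=np.array([onz(n,q,.018)[:2] for q in p.astype(float)],np.float32)
        vx,vy,x,y=cv2.fitLine(ws,cv2.DIST_HUBER,0,.001,.001).ravel();print(n,"stripe",len(p),"ang",np.arctan2(vy,vx),"mean",x,y)
if __name__=="__main__": board()
E
python3 bd.py; python3 go.py .5756 .342 .002 .034; python3 -c "
from plant import ctrl;print(ctrl.get_state()['wrist_torque'])"
```

```text
side rect ((0.5746221542358398, 0.13937170803546906), (0.205344557762146, 0.3299808204174042), 0.577031672000885) tip [0.5706 0.1205]
side stripe 167 ang 0.015068111 mean 0.5728183 0.19505961
scene rect ((0.5578204989433289, 0.1544598489999771), (0.159565731883049, 0.3366946280002594), 0.9758830070495605) tip [0.5611 0.1448]
scene stripe 169 ang 0.24877475 mean 0.56519216 0.20392038
t 8.25 pos [0.5756 0.3419 0.0018] shift cm [ 0.01  0.   -0.02] turn [-0.014  0.001  0.   ] F [-18.   -2.1  14.6] ff 55.6
[-0.07220512  1.95308047 -0.93915653]
```

Emit:
send_rows(series=[[[0, -0.1, -0.05, 0, 0, -0.01, -1], [0, 0, 0, 0, 0, -0.01, -1], [0, 0, 0, 0, 0, 0, -1]]])

```text
time: 8.62
eef_pos: [0.5754, 0.3418, 0.0019]
tcp_rot: [0.69, 0.724, -0.004, -0.005]
contact_force: [-14.1, -2.5, 11.3]
opening: 0.41
finger_force: 58.1
```

```bash
python3 go.py .5756 .342 .002 .034; python3 -c "
from plant import ctrl;print(ctrl.get_state()['wrist_torque'])"; python3 bd.py | grep 'side stripe'
```

```text
t 8.62 pos [0.5754 0.3418 0.0019] shift cm [ 0.02  0.02 -0.01] turn [-0.013 -0.001  0.014] F [-14.1  -2.5  11.3] ff 58.1
[-0.21420472  1.56026585 -1.84882156]
side stripe 165 ang 0.014841006 mean 0.5544659 0.19489339
```

```bash
cat > end.py <<'E'
from lines import *
from plant import ctrl
def end(v0,show=1):
    I=ctrl.read_camera("side")["img"].astype(int);sat=(I[:,:,0]-I[:,:,2]).astype(float)  # wood warm
    m=(sat>25).astype(np.uint8);m[:, :150]=0;m[:110]=0;m[:,335:]=0;m[260:]=0
    k,l,st,_=cv2.connectedComponentsWithStats(m);m=l==1+st[1:,4].argmax()
    us=np.where(m.any(0))[0];lo=[(u,len(m)-1-np.argmax(m[::-1,u])) for u in us]
    px=[]
    for u,v in lo:
        a=sat[v-1:v+3,u]; # subpixel crossing at 20
        for i in range(3):
            if a[i]>=20>a[i+1]: px.append((u,v-1+i+(a[i]-20)/(a[i]-a[i+1])));break
    w=np.array([onz("side",p,0)[:2] for p in px]);
    # keep end-face part: consistent line
    best=None;r=np.random.default_rng(0)
    for _ in range(800):
        a,b=w[r.choice(len(w),2,False)];d=b-a;L=np.linalg.norm(d)
        if L<.06: continue
        mm=abs((w-a)@[-d[1],d[0]])/L<.0012
        if best is None or mm.sum()>best.sum(): best=mm
    q=[p for p,k in zip(px,best) if k];print(q[0],q[-1]);wfit("side",q,0);print("x range",w[best][:,0].min(),w[best][:,0].max())
if __name__=="__main__": end(0)
E
python3 end.py
```

```text
(np.int64(240), np.float64(203.8181818181818)) (np.int64(304), np.float64(189.8108108108108))
side dir 0.99990714 0.013627997 pt 0.56018215 -0.0045070886 rms 0.00037632017911460973 65
x range 0.48320735076318316 0.6752947609726501
```

Emit:
send_rows(series=[[[0, 0, 0, 0, 0, 0, -1], [0, 0, 0, 0, 0, 0, -1], [0, -0.1, 0, 0, 0, -0.015, -1], [0, 0, 0, 0, 0, -0.01, -1], [0, 0, 0, 0, 0, 0, -1]]], force=90)

```text
time: 9.4
eef_pos: [0.5744, 0.3405, 0.0021]
tcp_rot: [0.682, 0.731, -0.005, -0.005]
contact_force: [-14.7, -7.4, 12.7]
opening: 0.398
finger_force: 93.9
```

```bash
python3 go.py .5756 .342 .002 .034; python3 -c "
from plant import ctrl;print(ctrl.get_state()['wrist_torque'])"; python3 end.py
```

```text
t 9.4 pos [0.5744 0.3405 0.0021] shift cm [0.14 0.13 0.  ] turn [-0.014  0.     0.035] F [-14.7  -7.4  12.7] ff 93.9
[-0.8958587   1.52622618 -2.73798269]
(np.int64(242), np.float64(204.21428571428572)) (np.int64(304), np.float64(189.82051282051282))
side dir 0.9995348 0.030500017 pt 0.57747114 -0.005586789 rms 0.00033268986424737527 63
x range 0.48763479728042014 0.6752724067038975
```

Emit:
send_rows(series=[[[-0.4, -0.015, 0, 0, 0, 0, -1], [-0.8, -0.03, 0, 0, 0, 0, -1], [-0.8, -0.03, 0, 0, 0, 0, -1], [-0.8, -0.03, 0, 0, 0, 0, -1], [-0.8, -0.03, 0, 0, 0, 0, -1], [-0.8, -0.03, 0, 0, 0, 0, -1], [-0.4, -0.015, 0, 0, 0, 0, -1]]])

```text
time: 10.32
eef_pos: [0.5756, 0.3005, 0.0021]
tcp_rot: [0.683, 0.73, 0.001, -0.009]
contact_force: [-15.6, 19.9, 8.4]
opening: 0.397
finger_force: 92.4
```

```bash
python3 go.py .5756 .342 .002 .069; python3 -c "
from plant import ctrl;print(ctrl.get_state()['wrist_torque'])"; python3 end.py; python3 bd.py
```

```text
t 10.32 pos [0.5756 0.3005 0.0021] shift cm [4.14 0.27 0.06] turn [-0.011 -0.015 -0.003] F [-15.6  19.9   8.4] ff 92.4
[ 2.98655427  1.91236343 -2.47828985]
(np.int64(248), np.float64(212.75)) (np.int64(305), np.float64(199.55555555555554))
side dir 0.9995673 0.029416049 pt 0.5819277 -0.045559596 rms 0.0004061672143826721 58
x range 0.4898402101305822 0.6562242934716134
side rect ((0.5781756043434143, 0.09579009562730789), (0.2059270292520523, 0.33068713545799255), 1.739465355873108) tip [0.5757 0.0778]
side stripe 183 ang 0.037429146 mean 0.57240033 0.15288134
scene rect ((0.5600377321243286, 0.1113123893737793), (0.15533380210399628, 0.3305591940879822), 1.8244030475616455) tip [0.5641 0.1014]
scene stripe 153 ang 0.011051141 mean 0.5788087 0.15155308
```

```bash
python3 - <<'E'
from plant import ctrl
import cv2
I=ctrl.read_camera("side")["img"];cv2.imwrite("pics/s3.png",cv2.resize(I[130:230,210:340],None,fx=6,fy=6,interpolation=cv2.INTER_CUBIC)[:,:,::-1])
E
```

```text
(no output)
```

View pics/s3.png

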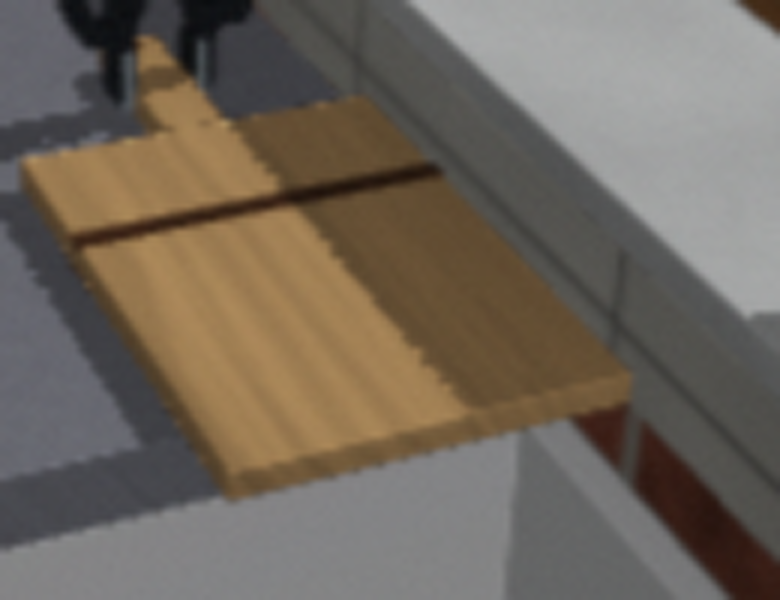

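The board's back edge, from (370,95) to (630,375), runs along the tile with no visible gap. I continue the slide.

Emit:
send_rows(series=[[[-0.5, -0.02, 0, 0, 0, 0, -1], [-0.8, -0.03, 0, 0, 0, 0, -1], [-0.8, -0.03, 0, 0, 0, 0, -1], [-0.8, -0.03, 0, 0, 0, 0, -1], [-0.8, -0.03, 0, 0, 0, 0, -1], [-0.8, -0.03, 0, 0, 0, 0, -1], [-0.8, -0.03, 0, 0, 0, 0, -1], [-0.8, -0.03, 0, 0, 0, 0, -1], [-0.8, -0.03, 0, 0, 0, 0, -1], [-0.3, -0.01, 0, 0, 0, 0, -1]]])

```text
time: 11.78
eef_pos: [0.5778, 0.23, 0.002]
tcp_rot: [0.684, 0.73, 0.001, -0.011]
contact_force: [-18.9, 24.0, 12.0]
opening: 0.395
finger_force: 92.8
```

```bash
python3 go.py .578 .153 .002 .069; python3 -c "
from plant import ctrl;print(ctrl.get_state()['wrist_torque'])"; python3 end.py; python3 bd.py|grep stripe
```

```text
t 11.78 pos [0.5778 0.23   0.002 ] shift cm [-7.69 -0.48 -0.13] turn [-0.014 -0.018 -0.004] F [-18.9  24.   12. ] ff 92.8
[ 3.79080702  2.27448762 -2.38576695]
(np.int64(259), np.float64(229.53125)) (np.int64(318), np.float64(214.3913043478261))
side dir 0.9995956 0.028436432 pt 0.57349294 -0.116600074 rms 0.00027703084705163467 60
x range 0.49198687463445867 0.6577221677059709
side stripe 237 ang 0.05387148 mean 0.5853142 0.082302175
scene stripe 151 ang 0.036890555 mean 0.56852376 0.080996364
```

Emit:
send_rows(series=[[[-0.5, -0.03, 0, 0, 0, 0, -1], [-0.8, -0.04, 0, 0, 0, 0, -1], [-0.8, -0.04, 0, 0, 0, 0, -1], [-0.8, -0.04, 0, 0, 0, 0, -1], [-0.8, -0.04, 0, 0, 0, 0, -1], [-0.8, -0.04, 0, 0, 0, 0, -1], [-0.8, -0.04, 0, 0, 0, 0, -1], [-0.8, -0.04, 0, 0, 0, 0, -1], [-0.4, -0.02, 0, 0, 0, 0, -1], [-0.2, -0.01, 0, 0, 0, 0, -1]]])

```text
time: 13.18
eef_pos: [0.5798, 0.1637, 0.002]
tcp_rot: [0.684, 0.73, 0.001, -0.012]
contact_force: [-19.0, 26.7, 15.0]
opening: 0.4
finger_force: 93.1
```

```bash
python3 go.py .578 .153 .002 .069; python3 end.py; python3 bd.py|grep stripe; python3 - <<'E'
from plant import ctrl
import cv2
a=ctrl.read_camera("side")["img"][140:290,160:360];b=ctrl.read_camera("scene")["img"][115:265,165:365]
cv2.imwrite("pics/f1.png",cv2.hconcat([cv2.resize(k,(400,300),interpolation=cv2.INTER_CUBIC) for k in (a,b)])[:,:,::-1])
E
```

```text
t 13.18 pos [0.5798 0.1637 0.002 ] shift cm [-1.05 -0.25 -0.01] turn [-0.015 -0.019 -0.004] F [-19.   26.7  15. ] ff 93.1
(np.int64(270), np.float64(246.74074074074073)) (np.int64(332), np.float64(230.0))
side dir 0.99957496 0.029152533 pt 0.5899194 -0.18270358 rms 0.0003474291130131629 63
x range 0.4933456736240639 0.6598906991711451
side stripe 314 ang 0.013322492 mean 0.59869665 0.015222384
scene stripe 150 ang 0.055543825 mean 0.5502479 0.014141489
```

View pics/f1.png

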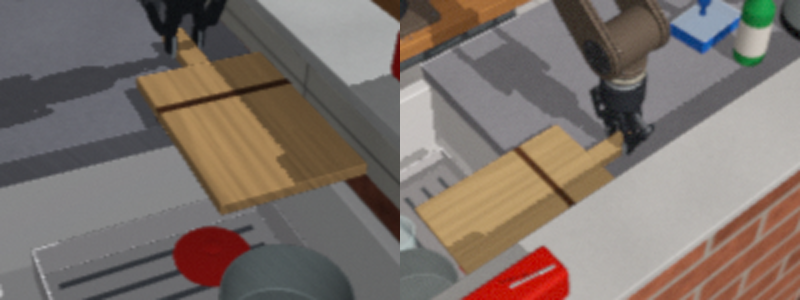

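```bash
python3 - <<'E'
from lines import *
from plant import ctrl
def rs(n,px,z):
    w=np.array([onz(n,p,z)[:2] for p in px]);best=None;r=np.random.default_rng(0)
    for _ in range(800):
        a,b=w[r.choice(len(w),2,False)];d=b-a;L=np.linalg.norm(d)
        if L<.04: continue
        m=abs((w-a)@[-d[1],d[0]])/L<.0015
        if best is None or m.sum()>best.sum(): best=m
    q=[p for p,m in zip(px,best) if m];print(np.round([q[0],q[-1]],1).tolist());wfit(n,q,z)
# initial scene image, top edge (light grey -> dark edge face); row scan, first falling crossing from right
px=[]
for v in range(150,178):
    u=176.5+(v-148)*(1.0/1.07)  # guess along c2 line
    a=int(u)-9;r=C[v,a:a+22];k=[i for i in range(21) if r[i]<114<=r[i+1]]
    if k: i=k[-1];px.append((a+i+(114-r[i])/(r[i+1]-r[i]),v))
print(np.round(px[::5],1).tolist());rs("scene",px,0)
# current stripe per view: darkest valley line inside blade
for n in ("side","scene"):
    I=cv2.cvtColor(ctrl.read_camera(n)["img"],cv2.COLOR_RGB2GRAY).astype(float)
    p,q=((160+158/2,140+108/2),(160+288/2,140+83/2)) if n=="side" else ((165+(520-400)/2,115+148/2),(165+(572-400)/2,115+203/2))
    o=[]
    for t in np.linspace(.05,.95,60):
        u,v=p[0]+t*(q[0]-p[0]),p[1]+t*(q[1]-p[1]);k=np.arange(-4,4.01,.25)
        d=np.array([q[1]-p[1],p[0]-q[0]]);d/=np.linalg.norm(d)
        s=cv2.remap(I.astype(np.float32),(u+k*d[0]).astype(np.float32)[None],(v+k*d[1]).astype(np.float32)[None],cv2.INTER_LINEAR)[0]
        w=np.clip(np.median(s)-8-s,0,None)
        if w.sum()>5: kk=(w*k).sum()/w.sum();o.append((u+kk*d[0],v+kk*d[1]))
    rs(n,o,.018)
E
```

```text
[[178.1, 150.0], [183.5, 155.0], [188.5, 160.0], [202.5, 165.0], [203.5, 170.0], [206.6, 175.0]]
[[178.1, 150.0], [192.2, 164.0]]
scene dir 0.9993488 0.03608248 pt 0.26581493 -0.004103341 rms 0.0004197862257066868 15
[[242.4, 194.0], [300.5, 180.7]]
side dir 0.999486 0.032057133 pt 0.593476 0.016292106 rms 0.00026609487371775936 60
[[225.3, 191.3], [249.3, 215.5]]
scene dir 0.9994542 0.033035047 pt 0.5656342 0.0138331475 rms 0.0001977132262583314 60
```

Emit:
send_rows(series=[[[-0.4, -0.02, 0, 0, 0, 0, -1], [-0.3, -0.015, 0, 0, 0, 0, -1], [-0.15, -0.01, 0, 0, 0, 0, -1], [0, 0, 0, 0, 0, 0, -1], [0, 0, 0, 0, 0, 0, -1], [0, 0, 0, 0, 0, 0, -1]]])

```text
time: 14.28
eef_pos: [0.5801, 0.1552, 0.002]
tcp_rot: [0.684, 0.73, 0.001, -0.012]
contact_force: [-19.2, 25.6, 15.9]
opening: 0.397
finger_force: 93.2
```

```bash
python3 go.py .578 .153 .002 .069; python3 end.py; python3 - <<'E'
from lines import *
from plant import ctrl
for n,e in (("side",(.4029,-.0001)),("scene",(.2658,-.0041))):
    I=cv2.cvtColor(ctrl.read_camera(n)["img"],cv2.COLOR_RGB2GRAY).astype(float)
    p,q=((243,196.5),(302,183.5)) if n=="side" else ((221.5,194),(245.5,218))
    o=[]
    for t in np.linspace(.1,.9,60):
        u,v=p[0]+t*(q[0]-p[0]),p[1]+t*(q[1]-p[1]);k=np.arange(-5,5.01,.25)
        d=np.array([q[1]-p[1],p[0]-q[0]]);d/=np.linalg.norm(d)
        s=cv2.remap(I.astype(np.float32),(u+k*d[0]).astype(np.float32)[None],(v+k*d[1]).astype(np.float32)[None],cv2.INTER_LINEAR)[0]
        w=np.clip(np.median(s)-8-s,0,None)
        if w.sum()>5: kk=(w*k).sum()/w.sum();o.append((u+kk*d[0],v+kk*d[1]))
    vx,vy,x,y=wfit(n,o,.018);print("stripe from edge",y-e[1]-.0345*(x-e[0]))
E
```

```text
t 14.28 pos [0.5801 0.1552 0.002 ] shift cm [-0.21 -0.22  0.  ] turn [-0.015 -0.019 -0.004] F [-19.2  25.6  15.9] ff 93.2
(np.int64(272), np.float64(249.39285714285714)) (np.int64(334), np.float64(232.33333333333334))
side dir 0.9995502 0.02998852 pt 0.5545254 -0.19237308 rms 0.00030706759875084064 63
x range 0.49420090000223366 0.6599821789201722
side dir 0.9994977 0.031690784 pt 0.6204837 0.008884374 rms 0.00039318565231541934 60
stripe from edge 0.001477737
scene dir 0.99944746 0.033238586 pt 0.5674455 0.005556715 rms 0.00020706689067048753 60
stripe from edge -0.0007500546
```

```bash
python3 -c "
from plant import ctrl;print(ctrl.sign_off())"
```

```text
the job is handed in; nothing more can be done
None
```

I handed the job in with the board still gripped by the handle, lying along the upstand, and its stripe measured within about 1.5 mm of the worktop's edge; sign-off gave no verdict.

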